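# Flip the candy tray's lid shut and clip it

## Robot

A 7-joint arm with a two-finger parallel gripper is mounted at the origin on the work surface. World frame = base frame: x ahead of the robot, y to its left, z up, the work surface at z = 0. Lengths are in mm, angles in rad, forces in N, time in s.
With the tool pointing down it reaches from about 425 to 925 mm from the base axis. Payload 6.8 kg.
Tool frame: the origin (TCP) lies at the very end of the fingers, on their centre line; the grasp point (between the pads) lies 19 mm behind it; z points along the fingers, y is the line along which they close (so a half turn about z gives the same grasp; the last joint's range is limited). The gripper opens to 85 mm and grips with 20 to 120 N. Pads are 22 mm wide; open, the fingers measure 114 mm over their backs; the gripper's body (76 mm by 85 mm) begins 54 mm behind the grasp point. The pads swing forward as they close: fully open they stand 13 mm farther back than shut.
Start: joints at [-1.391, 0.477, 0.022, 1.555, -0.011, 1.109, -0.083], TCP at [191.59, 647.256, 231.308] pointing down, gripper open.
Joint ranges: [-2.96, 2.96], [-0.34, 2.1], [-1.41, 1.46], [0.24, 2.44], [-1.37, 4.51], [0.17, 1.92], [-2.96, 2.96]. Speed limits (rad/s): [2.39, 2.39, 3.14, 3.14, 3.14, 3.14, 3.14].

## Interface

Orientations are given as a unit quaternion [x, y, z, w].
In Python, from cell import ctrl gives the robot as it stands.
- The arm moves only by the shell command python3 -m jog 'ROWS'. ROWS is JSON, a list of rows, each a list of 3 entries, a list of its own where there are three numbers: the shift along the tool's x, y, z in mm, then the turn about the tool's z in degrees, then the closure, from -1 (fully open) to 1 (shut). A call has 1 to 8 rows; each row shifts and turns the commanded pose from where the row before left it, along the tool's axes as they then stand; what a row does not reach is not made up. A row lasts 1/8 s, in which the tool goes at most 62.5 mm and 10.7 degrees, less where a joint would pass 70% of its speed; a pose out of reach is approached as far as the arm can. A call with a gripper value outside its range is refused whole. The fingers move at their own pace and stop on an object; the grip force is fixed at half the most. Time passes only in rows, so rows that do not move let the fingers close. It gives the time, the measured TCP pose, the force, the opening and the grip force at its end, in the units of the state.
- ctrl.sense(): the state, without advancing time (a new reading comes with each control period).
- ctrl.read_camera(name): name is "side" or "top"; returns (picture, depth): 420x560x3 uint8, blue, green, red; 420x560 float32, mm along the optical axis (not along the pixel's ray), 0 where there is no reading.
- ctrl.camera_params(name): a dict with "intrinsics" (3x3 intrinsics, pixels), "D" ([k1, k2, p1, p2, k3] as OpenCV has them; the pictures are not rectified), "rvec" (rotation vector, rad) and "tvec" (3), from world to camera coordinates, as OpenCV has them. Camera axes: x right, y down, z forward; pixel columns grow to the right and rows downward; lengths in mm; the calibration is good to about 2 mm. A picture is of the moment at which its call begins. camera_params takes no time and is no camera call.
- ctrl.finish_job(): hands the job in; it is judged then, once.
The state is a dict: "time": time; "joint_positions": joint angles; "qd": joint speeds; "joint_efforts": joint torques, N m; "position": TCP position; "orientation": TCP orientation; "force": force on the tool from outside, world axes, zero at the start; "ft_torque": the same for the moment, N m; "grip_width": finger opening in mm; "grip_force": force on a finger pad.
Only numpy, scipy, OpenCV 4.12 (cv2) and the standard library are available. Lean on these libraries where they do the work, as an engineer would, in place of code of your own. Each camera call takes 0.05 s, during which the arm holds its last target. There are 200 camera calls.

## Task

Close the candy tray using fingertip pushes only: push its standing lid over from the outside until it lies fully shut, then push the small clip on the lid's free edge all the way down against the tray's side and let go. Do not grip or lift anything, keep the fingers off the inside of the lid, keep the tray about where it stands, and leave the teapot, cups, ashtray and coaster alone.

Things in the scene. Friction and masses are not known exactly. Their poses are not given: they have to be found in the camera images.
- tray: loose square red plastic candy tray, outside 160 x 160 x 45 high, walls 4, filled, 0.8 to 1.2 kg with lid, held only by friction on the table. Origin: centre of its underside; z up. The lid's hinge runs along its +x side (parallel to its y axis), the clip comes down on its -x side. The +x side faces roughly to the robot's left
- lid_hinge (a point): point on the hinge axis at the middle of the tray's +x side: 83 in x and 47 in z from the tray's origin (tray frame). The hinge axis is parallel to tray y
- lid (a joint): lid angle in rad: 0 = lying fully shut on the tray (hard stop), 1.57 = standing upright on the +x side, more = leaning away from the tray, stop at 1.95. Stiff hinge (about 0.16 N m): it stays at any angle where it is left, so it must be pushed the whole way.
- lid_edge (a point): middle of the lid's free edge, on the outer face. Red lid plate: 166 from the hinge axis to the free edge, 166 wide, 5 thick; shut, its outer (upper) face is 52 above the table. Axes are the lid's (equal to the tray's when shut; z is the outward normal of the outer face)
- liner: white sheet, 154 x 154 x 2, that forms the inside (underside) of the lid; origin its centre; z as the lid's. Not to be touched by the fingers
- clip (a joint): clip angle in rad: 0 = sticking straight out from the lid's free edge in the plane of the lid, grows as it folds down (towards the inside), 1.5 = folded down beside the tray's -x wall (hard stop). Stiff hinge (about 0.03 N m), stays where it is left. Flap 22 long, 50 wide (centred on the edge), 4 thick.
- clip_tip (a point): middle of the clip's free end, 22 from the clip's hinge, on its outer face (2 off its mid-plane). The clip's hinge axis is parallel to the lid's, 170 from it; with the lid shut it lies at x = -87, z = 48 in the tray frame
- teapot: white porcelain teapot, body diameter 124, height 111, spout to its -x (reaches 106), handle to its +x (97); origin centre of underside; stays where it is
- cup_a: white porcelain cup without handle, open, rim radius 36, height 55; origin centre of underside; stays where it is
- cup_b: white porcelain cup without handle, open, rim radius 36, height 55; origin centre of underside; stays where it is
- cup_c: white porcelain cup without handle, open, rim radius 36, height 55; origin centre of underside; stays where it is
- ashtray: round glass ashtray, diameter 104, height 32; origin centre of underside; stays where it is
- coaster: square bamboo coaster lying flat, 90 x 90 x 8; origin centre of underside; stays where it is

How it is judged:
By the outcome, as a careful person would: the job done as asked, in the order asked, and still so for the second after the job is handed in, with the robot touching nothing.
It also fails if it takes over 43 s, if anything falls off the work surface, if the arm or the gripper's body presses on something with over 40 N, if the wrist force passes 120 N, or if a joint passes its speed limit or range.

## Working session

There is one attempt and no reset: what is moved stays moved. The work goes in short steps, Python scripts to look and compute and a shell command to move; the robot and the scene stay as the last step left them, time stands still between calls to the robot, and variables do not carry over. Pictures are saved under pics/ and viewed, at most 10 in all, crops included, and the job is handed in when it is done.

```bash
mkdir -p pics; cat > h.py <<'E'
import numpy as np, cv2
from cell import ctrl
def P(n):
    p=ctrl.camera_params(n); R=cv2.Rodrigues(np.array(p["rvec"],float))[0]
    return np.array(p["intrinsics"],float),np.array(p["D"],float),R,np.array(p["tvec"],float).ravel()
def pts(n,uv,d):  # pixels + depth -> world
    K,D,R,t=P(n); q=cv2.undistortPoints(np.array(uv,float).reshape(-1,1,2),K,D).reshape(-1,2)
    c=np.c_[q,np.ones(len(q))]*np.array(d).reshape(-1,1); return (c-t)@R
def proj(n,X):
    p=ctrl.camera_params(n);K,D,R,t=P(n)
    return cv2.projectPoints(np.array(X,float).reshape(-1,1,3),np.array(p["rvec"],float),t,K,D)[0].reshape(-1,2)
def cloud(n,d):
    v,u=np.nonzero(d>0); W=np.zeros(d.shape+(3,)); W[v,u]=pts(n,np.c_[u,v],d[v,u]); return W
E
python3 - <<'E'
from h import *
s=ctrl.sense();print({k:np.round(v,3).tolist() for k,v in s.items()})
for n in("side","top"):
    im,d=ctrl.read_camera(n);cv2.imwrite(f"pics/{n}0.png",im);np.savez(f"{n}0.npz",im=im,d=d)
    K,D,R,t=P(n);print(n,(-R.T@t).round(),R[2].round(2))
    W=cloud(n,d);h=cv2.cvtColor(im,cv2.COLOR_BGR2HSV)
    m=((h[...,0]<8)|(h[...,0]>172))&(h[...,1]>120)&(h[...,2]>50)&(d>0)
    p=W[m];print(m.sum(),np.percentile(p,[1,50,99],axis=0).round())
E
```

```text
{'time': 0.0, 'joint_positions': [-1.391, 0.478, 0.022, 1.556, -0.011, 1.109, -0.083], 'qd': [-0.002, 0.001, 0.0, -0.0, 0.0, 0.0, -0.001], 'joint_efforts': [-0.0, -59.644, 1.608, -28.12, 0.012, 0.009, -0.0], 'position': [191.458, 646.653, 230.322], 'orientation': [0.143, 0.99, -0.001, -0.0], 'force': [0.842, 0.449, -1.092], 'ft_torque': [-0.014, -0.035, 0.009], 'grip_force': 0.0, 'grip_width': 85.473}
side [ 169. -426.  803.] [ 0.48  0.44 -0.76]
6116 [[ 155. -334.   -2.]
 [ 455. -162.   14.]
 [ 734.  399.  234.]]
top [455.  -6. 846.] [ 0.21 -0.02 -0.98]
5463 [[ 361. -278.   -0.]
 [ 462. -177.    6.]
 [ 565.  -47.  235.]]
```

View pics/side0.png

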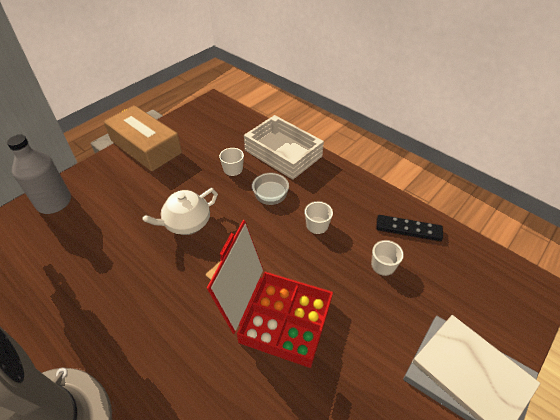

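View pics/top0.png

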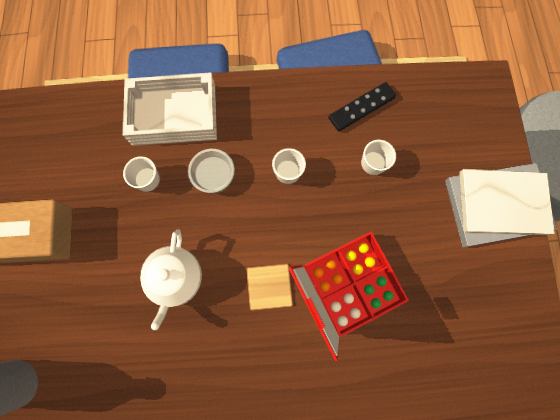

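Both views show the red tray with its lid standing on the left side. In the top view the tray body spans about (300,265) to (405,330) and the lid runs (292,268) to (336,357). The coaster is just left at (270,286), the teapot at (170,275), and the cups and ashtray are ahead in row ~165.

```bash
python3 - <<'E'
from h import *
C=[];
for n in("side","top"):
    z=np.load(f"{n}0.npz");im,d=z["im"],z["d"];W=cloud(n,d);h=cv2.cvtColor(im,cv2.COLOR_BGR2HSV)
    red=((h[...,0]<8)|(h[...,0]>172))&(h[...,1]>150)&(h[...,2]>50)&(d>0)
    box=(W[...,0]>300)&(W[...,0]<640)&(W[...,1]>-350)&(W[...,1]<60)
    m=red&box&(W[...,2]>39)&(W[...,2]<50)
    r=cv2.minAreaRect(W[m][:,:2].astype(np.float32));print(n,"rim",m.sum(),r)
    l=box&(W[...,2]>70)&(W[...,2]<260)
    p=W[l];c=np.median(p,0);
    for _ in range(4):
        q=p-c;nn=np.linalg.svd(q-q.mean(0),full_matrices=False)[2][2];c=p.mean(0);k=np.abs((p-c)@nn)<4;p=p[k];c=p.mean(0)
    nn*=np.sign(nn[1]);print("lid",len(p),c.round(1),nn.round(3),"angle",np.pi/2+np.arcsin(-nn[2]), "z yaw",np.arctan2(nn[1],nn[0]),p.min(0).round(),p.max(0).round())
    hi=red&box&(W[...,2]>70);print("hi red",W[hi].min(0).round(),W[hi].max(0).round(), W[hi][np.argsort(-W[hi][:,2])[:5]].round())
    # objects above the table
    o=((W[...,2]>4)&(W[...,2]<300)&(d>0)&(W[...,0]>250)&(W[...,0]<900)&(abs(W[...,1])<500)).astype(np.uint8)
    k,L,S,_=cv2.connectedComponentsWithStats(o)
    for i in range(1,k):
        if S[i,4]>150: q=W[L==i];print(S[i].tolist(),np.percentile(q,[2,98],axis=0).round().tolist())
E
```

```text
side rim 917 ((467.01446533203125, -178.4161376953125), (163.73342895507812, 166.39813232421875), 22.559171676635742)
lid 2919 [421.4 -88.5 148.6] [-0.37   0.905 -0.212] angle 1.7848619140658535 z yaw 1.958771622669045 [ 345. -130.   70.] [509. -40. 236.]
hi red [ 345. -130.   71.] [509. -38. 237.] [[407. -79. 237.]
 [418. -75. 236.]
 [442. -63. 236.]
 [413. -75. 236.]
 [400. -83. 236.]]
[244, 123, 68, 55, 1539] [[817.0, 100.0, 6.0], [898.0, 298.0, 62.0]]
[132, 125, 50, 46, 1399] [[559.0, 433.0, 9.0], [673.0, 497.0, 83.0]]
[219, 148, 25, 28, 545] [[699.0, 229.0, 6.0], [764.0, 296.0, 56.0]]
[252, 173, 37, 32, 912] [[686.0, 63.0, 5.0], [780.0, 156.0, 33.0]]
[143, 188, 75, 47, 1960] [[415.0, 139.0, 31.0], [587.0, 231.0, 105.0]]
[305, 202, 28, 32, 687] [[696.0, -94.0, 5.0], [762.0, -30.0, 56.0]]
[377, 214, 65, 27, 852] [[825.0, -323.0, 5.0], [898.0, -176.0, 21.0]]
[205, 220, 128, 148, 8357] [[357.0, -266.0, 4.0], [556.0, -51.0, 209.0]]
[371, 241, 32, 34, 800] [[703.0, -292.0, 5.0], [770.0, -229.0, 56.0]]
[403, 315, 71, 82, 3010] [[532.0, -499.0, 11.0], [691.0, -429.0, 47.0]]
top rim 891 
[... 369 characters left out ...]
7.]]
[328, 95, 68, 36, 1048] [[826.0, -316.0, 7.0], [898.0, -171.0, 21.0]]
[123, 96, 94, 50, 3052] [[818.0, 100.0, 5.0], [898.0, 297.0, 62.0]]
[361, 140, 34, 35, 869] [[705.0, -291.0, 4.0], [771.0, -226.0, 56.0]]
[188, 149, 47, 45, 1640] [[687.0, 64.0, 6.0], [780.0, 157.0, 34.0]]
[272, 149, 33, 35, 796] [[696.0, -91.0, 4.0], [762.0, -29.0, 56.0]]
[123, 156, 36, 36, 894] [[700.0, 231.0, 4.0], [766.0, 296.0, 57.0]]
[446, 170, 52, 77, 2853] [[535.0, -498.0, 8.0], [691.0, -425.0, 48.0]]
[21, 199, 51, 61, 2774] [[560.0, 434.0, 10.0], [675.0, 498.0, 82.0]]
[140, 230, 62, 100, 3262] [[419.0, 142.0, 37.0], [583.0, 250.0, 108.0]]
[247, 232, 162, 130, 7995] [[369.0, -269.0, 4.0], [551.0, 34.0, 221.0]]
```

```bash
python3 - <<'E'
from h import *
for n,bx in(("side",(0,130,80,215)),("top",(0,370,45,420)),("side",(0,300,115,420))):
    z=np.load(f"{n}0.npz");W=cloud(n,z["d"]);q=W[bx[1]:bx[3],bx[0]:bx[2]].reshape(-1,3);q=q[q[:,2]>20]
    print(n,len(q),np.percentile(q,[2,50,98],axis=0).round().tolist() if len(q) else 0)
E
```

```text
side 2619 [[251.0, 499.0, 25.0], [293.0, 517.0, 130.0], [342.0, 558.0, 220.0]]
top 1226 [[260.0, 500.0, 23.0], [303.0, 504.0, 75.0], [337.0, 521.0, 121.0]]
side 4507 [[16.0, -75.0, 25.0], [58.0, -41.0, 218.0], [72.0, 43.0, 309.0]]
```

```bash
python3 -m jog '[[[0,0,-40],0,1],[[0,-20,-40],0,1],[[0,-55,0],0,1],[[0,-55,0],0,1],[[0,-50,0],0,1]]'
```

```text
time: 0.72
position: [139.9, 472.6, 310.9]
orientation: [0.143, 0.99, -0.0, 0.0]
force: [-0.3, 1.4, 0.4]
grip_width: -0.1
grip_force: 0.0
```

```bash
python3 -m jog '[[[-48,-14,0],0,1],[[-48,-14,0],0,1],[[-48,-14,0],0,1],[[-48,-14,0],0,1],[[-48,-14,0],0,1],[[-37,-33,0],0,1],[[-37,-33,0],0,1],[[-37,-33,0],0,1]]'
```

```text
time: 1.72
position: [429.5, 211.4, 311.1]
orientation: [0.143, 0.99, -0.0, -0.0]
force: [0.4, 0.5, -0.5]
grip_width: -0.1
grip_force: 0.0
```

```bash
python3 -m jog '[[[-37,-33,0],0,1],[[-37,-33,0],0,1],[[0,0,0],-10,1],[[0,0,0],-10,1],[[0,0,0],-10,1],[[0,0,0],-8.9,1],[[0,0,0],0,1]]'
```

```text
time: 2.6
position: [481.1, 128.5, 311.0]
orientation: [-0.194, 0.981, -0.0, -0.0]
force: [0.5, -0.9, -0.5]
grip_width: 0.0
grip_force: 0.0
```

```bash
python3 -m jog '[[[20,-31,33],0,1],[[20,-31,33],0,1],[[20,-31,33],0,1],[[20,-31,32],0,1],[[0,0,0],0,1]]'; python3 - <<'E'
from h import *
im,d=ctrl.read_camera("side");cv2.imwrite("pics/s1.png",cv2.resize(im[150:400,140:380],None,fx=2,fy=2))
E
```

```text
time: 3.22
position: [452.0, -19.3, 178.3]
orientation: [-0.19, 0.982, -0.0, -0.003]
force: [-0.4, 0.5, 1.2]
grip_width: -0.0
grip_force: 0.0
```

View pics/s1.png

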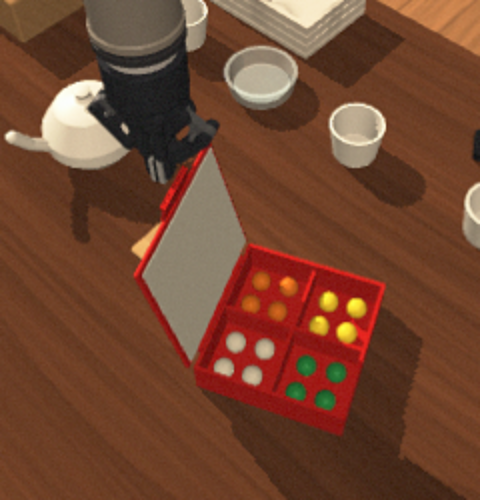

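The side view shows the closed finger linkage still sticking out along the closing axis, at crop pixels (100,100) to (205,130), so it points towards the lid. I'll back off and turn the tool 90° so it lies parallel to the lid.

```bash
python3 -m jog '[[[0,30,-30],0,1],[[0,40,0],0,1]]'; python3 -c "
from cell import ctrl;print(ctrl.sense()['joint_positions'])"
```

```text
time: 3.52
position: [430.0, 49.9, 212.9]
orientation: [-0.193, 0.981, 0.0, 0.003]
force: [-0.5, 0.4, 0.4]
grip_width: -0.1
grip_force: 0.0
[-0.69120172  0.08324767  0.46247542  2.15281836 -0.04784385  0.90915427
  1.75787163]
```

```bash
python3 -m jog '[[[0,0,0],10.5,1],[[0,0,0],10.5,1],[[0,0,0],10.5,1],[[0,0,0],10.5,1],[[0,0,0],10.5,1],[[0,0,0],10.5,1],[[0,0,0],10.5,1],[[0,0,0],10.5,1]]'; python3 -m jog '[[[0,0,0],6,1],[[0,0,0],0,1]]'; cat >> h.py <<'E'
def tr(p): # world -> tray frame
    a=np.deg2rad(112.5);e=np.array([np.cos(a),np.sin(a)]);r=np.array(p[:2])-[467.5,-179.4]
    return np.round([r@e,r@[-e[1],e[0]],p[2]],1)
def st():
    s=ctrl.sense();print(s["time"],tr(s["position"]),np.round(s["force"],1),np.round(s["joint_positions"],2))
E
python3 -c "from h import *;st()"
```

```text
time: 4.53
position: [428.7, 49.7, 211.3]
orientation: [0.515, 0.857, 0.001, 0.0]
force: [0.7, -0.5, -0.8]
grip_width: -0.1
grip_force: 0.0
time: 4.78
position: [428.6, 49.5, 211.1]
orientation: [0.556, 0.831, 0.001, 0.0]
force: [0.3, 0.3, -0.1]
grip_width: 0.0
grip_force: 0.0
4.775 [226.4 -51.6 211.1] [ 0.3  0.3 -0.1] [-0.8   0.09  0.58  2.16 -0.06  0.91  0.21]
```

```bash
python3 -m jog '[[[-40,6,21],0,1],[[-35,0,0],0,1],[[-8,0,0],0,1],[[-8,0,0],0,1],[[-8,0,0],0,1],[[-8,0,0],0,1],[[-8,0,0],0,1],[[-8,0,0],0,1]]'; python3 - <<'E'
from h import *
st()
im,d=ctrl.read_camera("side");cv2.imwrite("pics/s2.png",cv2.resize(im[150:400,140:380],None,fx=2,fy=2))
E
```

```text
time: 5.78
position: [480.6, -63.5, 189.3]
orientation: [0.556, 0.831, 0.0, -0.0]
force: [-0.5, 1.8, 0.7]
grip_width: 0.1
grip_force: 0.5
5.775 [102.1 -56.5 189.3] [-0.5  1.8  0.7] [-0.56  0.24  0.66  2.08 -0.19  0.88  0.6 ]
```

View pics/s2.png

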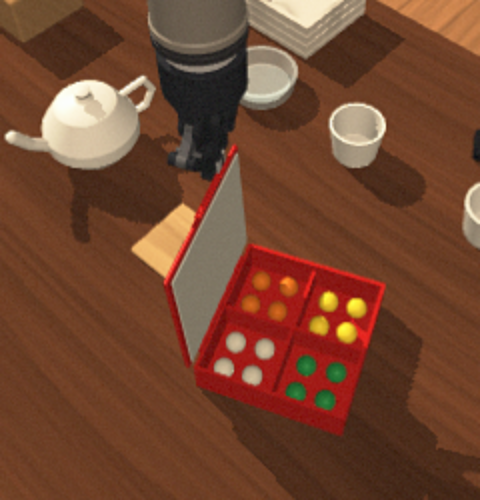

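```bash
python3 -m jog '[[[-13,0,2],0,1],[[-13,0,2],0,1],[[-14,0,3],0,1],[[-13,0,4],0,1],[[-13,0,5],0,1],[[-13,0,6],0,1],[[-12,0,8],0,1],[[-11,0,9],0,1]]'; python3 -c "from h import *;st()"
```

```text
time: 6.82
position: [519.6, -158.3, 149.7]
orientation: [0.556, 0.831, -0.0, 0.0]
force: [-0.3, 0.4, 0.7]
grip_width: -0.1
grip_force: 0.3
6.825 [ -0.4 -56.2 149.7] [-0.3  0.4  0.7] [-0.31  0.41  0.63  1.98 -0.32  0.84  0.88]
```

```bash
python3 -m jog '[[[-10,0,9],0,1],[[-9,0,11],0,1],[[-8,0,12],0,1],[[-6,0,12],0,1],[[-5,0,13],0,1],[[-4,0,13],0,1],[[-3,0,10],0,1],[[0,0,0],0,1]]'; python3 - <<'E'
from h import *
st()
im,d=ctrl.read_camera("side");cv2.imwrite("pics/s3.png",cv2.resize(im[150:400,140:380],None,fx=2,fy=2))
E
```

```text
time: 7.82
position: [535.8, -199.0, 69.4]
orientation: [0.556, 0.831, -0.0, -0.001]
force: [-0.1, -0.3, -0.0]
grip_width: -0.5
grip_force: 0.0
7.825 [-44.3 -55.6  69.4] [-0.1 -0.3 -0. ] [-0.16  0.57  0.54  1.96 -0.43  0.72  1.03]
```

View pics/s3.png

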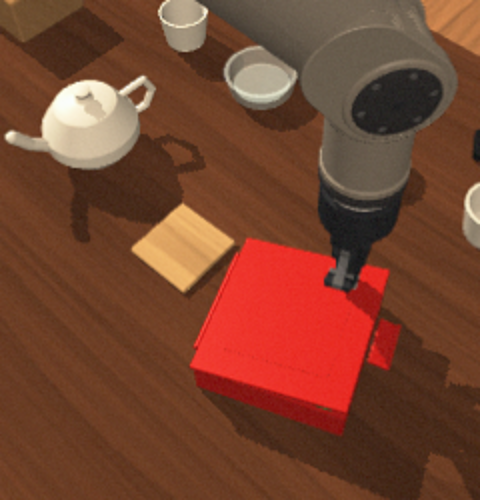

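The lid is nearly shut, and the clip sticks straight out to the right at crop pixel (385,345). Next I press down to the stop.

```bash
python3 -m jog '[[[-1,0,7],0,1],[[0,0,4],0,1],[[0,0,3],0,1],[[0,0,2],0,1],[[0,0,1],0,1],[[0,0,0],0,1]]'; python3 -c "from h import *;st()"
```

```text
time: 8.62
position: [536.7, -199.9, 53.2]
orientation: [0.556, 0.831, 0.0, -0.0]
force: [-0.5, 0.5, -1.0]
grip_width: -0.1
grip_force: 0.0
8.625 [-45.4 -56.1  53.2] [-0.5  0.5 -1. ] [-0.14  0.6   0.52  1.97 -0.45  0.69  1.05]
```

```bash
python3 -m jog '[[[0,0,2],0,1],[[0,0,0],0,1]]'; python3 -m jog '[[[0,0,2],0,1],[[0,0,0],0,1]]'
```

```text
time: 8.88
position: [536.9, -200.0, 52.0]
orientation: [0.556, 0.831, 0.0, -0.0]
force: [-2.2, 1.1, 8.3]
grip_width: 0.3
grip_force: 4.2
time: 9.12
position: [537.0, -200.0, 51.6]
orientation: [0.556, 0.831, 0.001, -0.0]
force: [-7.8, 4.3, 26.2]
grip_width: -0.1
grip_force: 13.1
```

```bash
python3 -m jog '[[[0,0,-40],0,1],[[40,0,-40],0,1],[[0,0,0],0,1]]'; cat > m.py <<'E'
from h import *
import sys
st()
for n in("side","top"):
    im,d=ctrl.read_camera(n);cv2.imwrite(f"pics/{n}_{sys.argv[1]}.png",im);W=cloud(n,d);h=cv2.cvtColor(im,cv2.COLOR_BGR2HSV)
    red=((h[...,0]<8)|(h[...,0]>172))&(h[...,1]>150)&(h[...,2]>50)&(d>0)
    box=(W[...,0]>300)&(W[...,0]<680)&(W[...,1]>-350)&(W[...,1]<60)
    m=red&box&(W[...,2]>47)&(W[...,2]<60);T=np.array([tr(p) for p in W[red&box&(W[...,2]>10)]])
    w=W[m][:,:2]; A=np.c_[w,np.ones(len(w))];co=np.linalg.lstsq(A,W[m][:,2],rcond=None)[0]
    r=cv2.minAreaRect(np.array([p[:2] for p in T if 47<p[2]<60 and p[0]>-86],np.float32));print(n,m.sum(),"lid rect(tray fr)",np.round(r[0],1),np.round(r[1],1),round(r[2],1),"slope",co[:2].round(3),"medz",np.median(W[m][:,2]).round(1))
    for lo,hi in((-83,-78),(78,83)):
        q=T[(T[:,0]>lo)&(T[:,0]<hi)&(T[:,2]>40)];print(" z at x",lo,np.median(q[:,2]) if len(q) else None)
    c=T[(T[:,0]<-89)&(abs(T[:,1])<60)]
    if len(c): print(" clip",len(c),np.percentile(c,[2,50,98],axis=0).tolist())
E
python3 m.py a
```

```text
time: 9.5
position: [522.7, -160.6, 131.4]
orientation: [0.555, 0.832, 0.002, 0.001]
force: [0.5, -0.2, 0.1]
grip_width: -0.1
grip_force: 0.0
9.5 [ -3.7 -58.2 131.4] [ 0.5 -0.2  0.1] [-0.29  0.45  0.61  1.99 -0.35  0.81  0.92]
side 5927 lid rect(tray fr) [ 1.1 -0.6] [166.2 173. ] 89.8 slope [-0.004 -0.001] medz 51.9
 z at x -83 51.849999999999994
 z at x 78 51.05
 clip 248 [[-110.506, -24.724, 41.894], [-100.0, -0.05000000000000002, 45.8], [-89.594, 23.512, 50.7]]
top 3274 lid rect(tray fr) [33.4 -1.3] [109.8 164. ] 0.5 slope [ 0.001 -0.016] medz 52.5
 z at x -83 None
 z at x 78 51.9
```

```bash
python3 -m jog '[[[-40,-20,0],0,1],[[-40,-20,0],0,1],[[-32,-18,20],0,1],[[0,0,40],0,1],[[0,0,15],0,1],[[0,0,0],0,1]]'; python3 -c "from h import *;st()"
```

```text
time: 10.35
position: [509.6, -288.3, 52.9]
orientation: [0.556, 0.831, -0.0, -0.002]
force: [0.5, -0.3, -0.5]
grip_width: 0.0
grip_force: 0.0
10.35 [-116.8    2.8   52.9] [ 0.5 -0.3 -0.5] [ 0.01  0.62  0.53  1.93 -0.46  0.72  1.21]
```

```bash
python3 -m jog '[[[1,0,8],0,1],[[1,0,3],0,1],[[1,0,3],0,1],[[2,0,3],0,1],[[2,0,2],0,1],[[2,0,2],0,1],[[2,0,1],0,1],[[0,0,0],0,1]]'; python3 -c "from h import *;st()"
```

```text
time: 11.35
position: [506.4, -278.3, 32.2]
orientation: [0.556, 0.831, -0.0, -0.0]
force: [2.1, -0.7, -0.1]
grip_width: -0.0
grip_force: 0.8
11.35 [-106.3    1.9   32.2] [ 2.1 -0.7 -0.1] [ 0.02  0.64  0.51  1.96 -0.49  0.67  1.22]
```

```bash
python3 -m jog '[[[1,0,1],0,1],[[1,0,1],0,1],[[1,0,0],0,1],[[0,0,0],0,1]]'; python3 -c "from h import *;st()"; python3 -m jog '[[[1,0,0],0,1],[[0,0,0],0,1]]';  python3 -c "from h import *;st()"
```

```text
time: 11.85
position: [504.9, -275.6, 30.1]
orientation: [0.556, 0.831, -0.0, -0.0]
force: [0.9, -1.5, -1.1]
grip_width: 0.1
grip_force: 0.9
11.85 [-103.2    2.2   30.1] [ 0.9 -1.5 -1.1] [ 0.01  0.64  0.5   1.97 -0.49  0.66  1.22]
time: 12.1
position: [504.9, -275.3, 30.3]
orientation: [0.556, 0.831, -0.0, 0.0]
force: [2.3, -3.9, -2.1]
grip_width: 0.4
grip_force: 2.0
12.1 [-102.9    2.2   30.3] [ 2.3 -3.9 -2.1] [ 0.01  0.64  0.51  1.97 -0.49  0.66  1.22]
```

```bash
python3 -m jog '[[[-8,0,0],0,1],[[-20,0,0],0,1],[[-10,0,-50],0,1],[[0,0,-60],0,1],[[-30,40,-40],0,1],[[0,60,0],0,1],[[0,0,0],0,1]]'; python3 m.py b; python3 -c "
import cv2
a=cv2.imread('pics/side_b.png')[200:400,180:380];cv2.imwrite('pics/vb.png',cv2.resize(a,None,fx=3,fy=3))"
```

```text
time: 12.98
position: [627.0, -294.1, 178.6]
orientation: [0.553, 0.833, 0.002, -0.0]
force: [-0.4, -0.0, -0.6]
grip_width: -0.3
grip_force: 0.0
12.975 [-167.  -103.4  178.6] [-0.4 -0.  -0.6] [-0.05  0.62  0.61  1.59 -0.39  1.06  1.07]
side 5872 lid rect(tray fr) [ 1.4 -1. ] [173.4 167.2] -0.0 slope [-0.003 -0.003] medz 52.0
 z at x -83 52.0
 z at x 78 51.1
 clip 72 [[-94.358, -24.689999999999998, 26.784], [-91.6, 1.6, 34.05], [-89.242, 24.122, 50.454]]
top 6863 lid rect(tray fr) [ 1.5 -0.1] [174.2 166. ] 0.2 slope [ 0.    -0.002] medz 52.7
 z at x -83 52.4
 z at x 78 51.95
 clip 14 [[-91.074, -23.698, 46.903999999999996], [-90.19999999999999, -10.3, 48.150000000000006], [-89.12599999999999, 18.03, 49.373999999999995]]
```

View pics/vb.png

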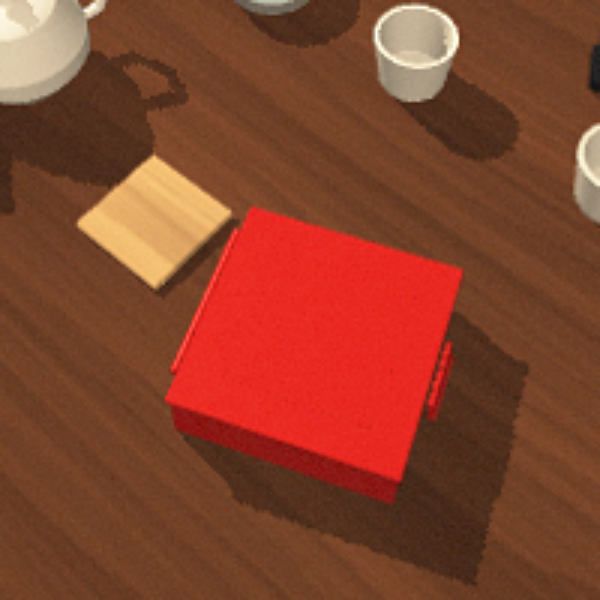

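Lid is flat and shut, and the clip is folded down at crop pixel (440,380). I'll check its angle numerically.

```bash
python3 - <<'E'
from h import *
C=[]
for i in range(4):
    im,d=ctrl.read_camera("side");W=cloud("side",d);h=cv2.cvtColor(im,cv2.COLOR_BGR2HSV)
    red=((h[...,0]<8)|(h[...,0]>172))&(h[...,1]>150)&(h[...,2]>40)&(d>0)
    T=np.array([tr(p) for p in W[red&(W[...,2]>15)&(W[...,2]<47)]]);C.append(T[(T[:,0]<-85)&(T[:,0]>-115)&(abs(T[:,1])<24)])
c=np.vstack(C)
for z in range(20,48,4):
    q=c[(c[:,2]>=z)&(c[:,2]<z+4)]
    if len(q): print(z,len(q),q[:,0].mean().round(1),q[:,0].std().round(1))
E
```

```text
24 11 -93.6 1.7
28 88 -93.1 0.9
32 34 -92.1 1.1
36 18 -91.4 0.5
40 24 -91.0 0.7
44 45 -89.3 1.5
```

The measured slope suggests about 1.4 rad, so I'll give it one more push, lower on the flap and a little firmer.

```bash
python3 -m jog '[[[10,-53,0],0,1],[[20,-53,0],0,1],[[20,0,50],0,1],[[0,0,60],0,1],[[0,0,42],0,1],[[0,0,0],0,1]]'; python3 -c "from h import *;st()"
```

```text
time: 14.02
position: [502.1, -292.7, 25.0]
orientation: [0.557, 0.831, -0.001, -0.003]
force: [-1.2, 0.5, 0.3]
grip_width: 0.2
grip_force: 0.0
14.025 [-117.9   11.4   25. ] [-1.2  0.5  0.3] [ 0.04  0.66  0.5   1.95 -0.5   0.67  1.25]
```

```bash
python3 -m jog '[[[6,4,0],0,1],[[4,4,0],0,1],[[2,0,0],0,1],[[1,0,0],0,1],[[0,0,0],0,1]]'; python3 -c "from h import *;st()"; python3 -m jog '[[[1,0,0],0,1],[[0,0,0],0,1]]'; python3 -c "from h import *;st()"
```

```text
time: 14.65
position: [507.5, -278.4, 27.6]
orientation: [0.556, 0.831, 0.0, 0.0]
force: [0.2, -0.1, -0.5]
grip_width: 0.1
grip_force: 0.0
14.65 [-106.7    0.9   27.6] [ 0.2 -0.1 -0.5] [ 0.01  0.65  0.51  1.96 -0.5   0.66  1.23]
time: 14.9
position: [507.0, -277.4, 27.3]
orientation: [0.556, 0.831, -0.0, -0.0]
force: [0.7, -0.3, -0.8]
grip_width: -0.1
grip_force: 0.0
14.9 [-105.7    1.    27.3] [ 0.7 -0.3 -0.8] [ 0.01  0.65  0.51  1.96 -0.5   0.66  1.23]
```

```bash
for i in 1; do python3 -m jog '[[[1,0,0],0,1],[[1,0,0],0,1],[[0,0,0],0,1]]'; python3 -c "from h import *;st()"; done;  python3 -m jog '[[[1,0,0],0,1],[[0,0,0],0,1]]'; python3 -c "from h import *;st()"; python3 -m jog '[[[0.5,0,0],0,1],[[0,0,0],0,1]]'; python3 -c "from h import *;st()"
```

```text
time: 15.28
position: [506.3, -275.4, 27.3]
orientation: [0.556, 0.831, 0.0, -0.0]
force: [0.4, -0.3, -0.0]
grip_width: 0.2
grip_force: 0.0
15.275 [-103.6    0.9   27.3] [ 0.4 -0.3 -0. ] [ 0.01  0.65  0.51  1.96 -0.5   0.66  1.23]
time: 15.52
position: [506.2, -275.1, 27.4]
orientation: [0.556, 0.831, -0.0, 0.0]
force: [-0.0, -2.9, -1.1]
grip_width: 0.1
grip_force: 0.9
15.525 [-103.2    0.9   27.4] [-0.  -2.9 -1.1] [ 0.01  0.65  0.51  1.97 -0.5   0.65  1.23]
time: 15.78
position: [506.1, -275.0, 27.5]
orientation: [0.556, 0.831, -0.0, 0.001]
force: [2.1, -3.6, -2.0]
grip_width: -0.2
grip_force: 2.1
15.775 [-103.1    0.9   27.5] [ 2.1 -3.6 -2. ] [ 0.01  0.65  0.51  1.97 -0.5   0.65  1.23]
```

```bash
python3 -m jog '[[[-8,0,0],0,1],[[-20,0,0],0,1],[[-10,0,-50],0,1],[[0,0,-60],0,1],[[-30,40,-40],0,1],[[0,60,0],0,1],[[0,0,0],0,1],[[0,0,0],0,1]]'; python3 m.py c; python3 - <<'E'
from h import *
a=np.load("top0.npz")["im"];b=cv2.imread("pics/top_c.png");a=a.astype(int)
m=(np.abs(a-b).max(2)>60).astype(np.uint8);k,L,S,_=cv2.connectedComponentsWithStats(m);print([s.tolist() for s in S[1:] if s[4]>40])
E
```

```text
time: 16.77
position: [622.2, -298.3, 175.5]
orientation: [0.556, 0.831, -0.0, -0.001]
force: [-1.9, 0.1, -0.4]
grip_width: -0.2
grip_force: 0.0
16.775 [-169.   -97.4  175.5] [-1.9  0.1 -0.4] [-0.05  0.62  0.62  1.6  -0.4   1.05  1.07]
side 5875 lid rect(tray fr) [ 1.4 -0.4] [173.  167.8] 0.1 slope [-0.002 -0.004] medz 52.1
 z at x -83 51.9
 z at x 78 51.1
 clip 72 [[-94.3, -25.08, 27.562], [-91.6, 1.4, 36.15], [-89.3, 23.758, 50.032]]
top 6865 lid rect(tray fr) [1.4 0.1] [165.9 174.7] 89.9 slope [ 0.    -0.003] medz 52.7
 z at x -83 52.4
 z at x 78 51.849999999999994
 clip 19 [[-91.64, -23.528, 45.744], [-89.7, -8.0, 48.2], [-89.1, 18.328000000000003, 50.712]]
[[421, 48, 139, 271, 19822], [546, 134, 14, 30, 118], [549, 165, 11, 16, 63], [289, 229, 123, 132, 2945], [363, 235, 11, 17, 51], [358, 242, 11, 12, 99], [346, 250, 10, 12, 99], [365, 257, 11, 10, 91], [325, 258, 12, 12, 87], [352, 263, 12, 12, 102], [313, 266, 11, 12, 65], [332, 273, 11, 12, 68], [319, 280, 11, 12, 67], [363, 284, 12, 12, 108], [382, 290, 13, 12, 117], [343, 293, 11, 11, 99], [370, 298, 12, 11, 113], [330, 301, 12, 11, 101], [350, 308, 11, 11, 98], [444, 313, 61, 18, 374], [337, 315, 12, 12, 104], [481, 328, 17, 11, 88], [424, 342, 13, 10, 57], [410, 350, 150, 70, 7754]]
```

View pics/top_c.png

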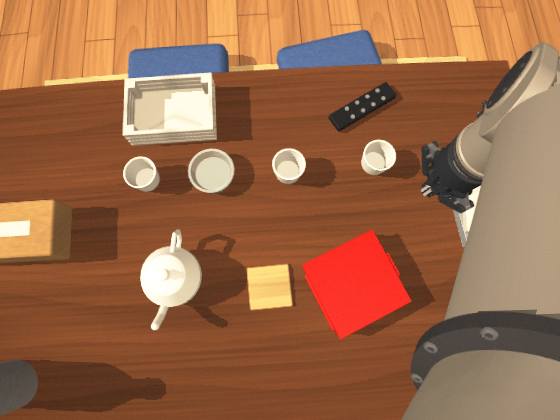

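The top view shows the tray shut at (356,285), with the clip down at (395,265). Everything else is where it started, and the robot is clear of it all, so I'm handing in.

```bash
python3 -c "
from cell import ctrl;print(ctrl.finish_job())"
```

```text
the job is handed in; nothing more can be done
None
```

The candy tray is closed and handed in: the lid lies flat and shut, and the clip was pushed down until it stopped giving (depth pictures put it nearer 1.4 than 1.5 rad). The tray has not visibly moved and the other objects were left alone.

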